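# Feed a sledge microtome four clicks and hold the lever

## Task

Get the microtome ready for the next section: push the knife carriage by its black knob to the machine's left until it snaps into its parking catch, so that the knife is clear of the specimen. Only then swing the feed lever at the machine's front to the right by exactly four clicks of its ratchet, counted by feel - the feed cannot be taken back - and finish while holding the lever by its handle at the fourth click, against its return spring, so that I can lock the specimen column. Do not touch the knife, and leave the other things on the bench where they are.

Things in the scene. Friction and masses are not known exactly. Their poses are not given: they have to be found in the camera images.
- microtome: Grey table microtome, fixed; base 300 (y) x 195 (x) x 22 mm. Origin: on the bench, mid-machine; x to its back (away from the robot, yaw up to 0.25 rad), y to its left, z up. At the back two slideways along y on a bed 62 mm high, with the knife carriage. A sprung-ball bracket (x 83 to 123, y 100 to 124 mm) is 93 mm high.
- carriage (a joint): Knife carriage along the slideways, m; grows to the machine's left (+y). Starts at 0.04 to 0.10, knife over or near the specimen. The catch (sprung ball between two ridges) holds it at 0.160, end stop 0.1625. Drags with about 1.5 N; within 15 mm of the catch the push rises to about 8 N, then falls off as the ball drops in.
- carriage_knob (a point): Centre of the round black knob (23 mm wide, 108 to 136 mm above the bench) on the dark carriage (64 x 76 mm, top 93 mm high); in the microtome's frame x +58, y = joint carriage - 70, z 122 mm. Two clamp screw heads (13 mm wide, to 121 mm high) stand 34 mm in front of it (-x), 18 mm to either side.
- knife: Steel knife clamped to the carriage's front and moving with it: 31 mm wide (along y), 98 to 107 mm above the bench, from the clamp forward (-x) to microtome x -66 mm. Origin: microtome x 0, y = joint carriage - 70, z 102 mm. Not to be touched.
- feed_axis (a point): Point on the vertical feed axis, fixed in the microtome at x -35, y 0, z 51 mm. About this axis: the toothed steel ratchet wheel (79 mm wide, 37 to 47 mm high), above it the lever's hub, above that the specimen column and its clamp (36 mm square, top 97 mm high) with a cork-like plug.
- lever_grip (a point): Centre of the lever's upright round black handle (17 mm wide, 64 to 101 mm above the bench; this point 82 mm). It swings level about point feed_axis at radius 105 mm. Rest: at the machine's front, 163 to 172 deg anticlockwise from the microtome's x axis, against a stop block. Feeding is anticlockwise from above: the handle goes to the machine's right (-y).
- feed_lever: The feed lever (arm 48 to 55 mm high, and handle). Origin on the feed axis, turns with it. A spring pushes it back to its stop: at the handle 1.4 N at rest, 2.3 N at four clicks. First a free stroke of 3 to 20 mm of handle travel (varies); then every click takes 22 mm (0.2094 rad) of travel. It can go nearly 6 clicks.
- feed_wheel (a joint): Turn of the ratchet wheel, rad: 0 at the start, 0.2094 more per click, forward only. Feel at the handle within a click: the push climbs from about 2.5 to 6 or 8 N over 18 mm, falls to about 2 N in 2 to 4 mm (the pawl drops in), then the next tooth begins. The lever's return does not turn the wheel; a click too many cannot be undone.
- watch_glass: A shallow glass dish, 60 mm wide and 12 mm high; a loose bystander. Origin: centre of its underside.
- tweezers: Steel tweezers, 125 x 15 x 9 mm, lying; a loose bystander. Origin: centre of its underside.
- dropper_bottle: An amber dropper bottle, 32 mm wide and 98 mm high, standing; a loose bystander. Origin: centre of its underside.
- specimen_jar: A small glass jar with a white screw cap, 38 mm wide and 65 mm high, standing; a loose bystander. Origin: centre of its underside.
- folding_lens: A black folding hand lens, 32 x 36 x 13 mm, lying; a loose bystander. Origin: centre of its underside.
- pen: A white and blue marker pen, 135 mm long and 17 mm thick, lying; a loose bystander. Origin: centre of its underside.

How it is judged:
On the way, in this order (a step that is already met when the one before it is completed fails the run):
1. the knife carriage is in its parking catch (value of joint carriage above 0.1565 m), for 0.3 s.
2. the feed has clicked for the first time (value of joint feed_wheel above 0.1885 rad).
3. the feed has clicked four times (value of joint feed_wheel above 0.7959 rad), for 0.2 s.
At the end, for the whole second after the job is handed in: Carriage in its catch (joint above 0.1565 m); ratchet wheel turned four clicks and at most half a click more (0.796 to 0.963 rad); the fingers press on the lever with over 0.8 N and keep its handle, at rest, at least 64 mm to the right of the feed axis (under a third of a click back) (value of joint carriage above 0.1565 m and value of joint feed_wheel between 0.7959 and 0.9634 rad and y of lever_grip in the frame of microtome below -0.064 m and contact force between the fingers and feed_lever above 0.8 N and linear speed of feed_lever below 0.02 m/s and angular speed of feed_lever below 0.1 rad/s); the arm keeps its last pose, push and grip.
It fails at once if the feed is advanced while the knife is not parked (value of joint feed_wheel above 0.0838 rad and not (value of joint carriage above 0.154 m)).
It fails at once if a fifth click (value of joint feed_wheel above 1.0263 rad).
It fails at once if the robot touches the knife (contact force between any of the fingers, the arm and knife above 0.5 N).
It fails at once if one of the other things is shifted by more than 3 cm (distance of any of watch_glass, tweezers, dropper_bottle, specimen_jar, folding_lens, pen from where it was at the start of the episode above 0.03 m).
It also fails if it takes over 72 s, if anything falls off the work surface, if the arm or the gripper's body presses on something with over 40 N, if the wrist force passes 120 N, or if a joint passes its speed limit or range.

## Robot

A 6-joint arm with a two-finger parallel gripper is mounted at the origin on a cart in front of the work surface, level with it; the furniture and walls round the work are solid. World frame = base frame: x ahead of the robot, y to its left, z up, the work surface at z = 0. Lengths are in m, angles in rad, forces in N, time in s.
With the tool pointing down it reaches from about 0.375 to 0.975 m from the base axis. Payload 3.8 kg.
Tool frame: the origin (TCP) lies midway between the tips of the shut fingers; the grasp point (between the pads) lies 19 mm behind it; z points along the fingers, y is the line along which they close (so a half turn about z gives the same grasp; the last joint's range is limited). The gripper opens to 85 mm and grips with 20 to 120 N. Pads are 22 mm wide; open, the fingers measure 114 mm over their backs; the gripper's body (76 mm by 85 mm) begins 54 mm behind the grasp point. The pads swing forward as they close: fully open they stand 13 mm farther back than shut.
Start: joints at [-1.371, 0.264, 1.604, -0, 1.274, -0.037], TCP at [0.158, -0.656, 0.231] pointing down, gripper open.
Joint ranges: [-2.63, 2.63], [-0.94, 2.18], [0.31, 2.57], [-1.31, 4.45], [0, 2.66], [-2.55, 2.55]. Speed limits (rad/s): [2.57, 2.57, 3.14, 3.14, 3.14, 3.14].

## Interface

Orientations are given as a rotation vector (axis times angle).
In Python, from workcell import read_state, vision, ticket gives the robot as it stands. The module is installed in compiled form; this text tells all that it offers.
- The arm moves only by the tool jog_arm, never from a script. Its arguments are lists of equal length, an entry for each row: "turn": the turn, a rotation vector about the tool's x, y, z in rad, a list of three; "delta_pos": the shift along the tool's x, y, z in m, a list of three; "gripper": the finger opening in m, from 0 to 0.0854. In form: {"turn": [[rx, ry, rz], ...], "delta_pos": [[dx, dy, dz], ...], "gripper": [gripper, ...]}. A call has 1 to 20 rows; each row shifts and turns the commanded pose from where the row before left it, along the tool's axes as they then stand; what a row does not reach is not made up. A row lasts 1/12 s, in which the tool goes at most 41.7 mm and 7.16 degrees, less where a joint would pass 70% of its speed; a pose out of reach is approached as far as the arm can. A call with a gripper value outside its range is refused whole. The fingers move at their own pace and stop on an object; "grip_force" is the grip in N (left out, the last holds). Time passes only in rows, so rows that do not move let the fingers close. It gives the time, the measured TCP pose, the force, the opening and the grip force at its end, in the units of the state.
- read_state(): the state, without advancing time (a new reading comes with each control period).
- vision.read_camera(name): name is "scene" or "top"; returns the picture (480x640x3 uint8, red, green, blue); there is no depth.
- vision.calibration(name): a dict with "vfov" (degrees; the focal length in pixels is half the picture's height over the tangent of half this angle, whatever the lens; pixels are square), "cx", "cy" (the principal point, pixels), "R" (3x3) and "t" (3): a world point X has camera coordinates R X + t. Camera axes: x right, y down, z forward; pixel columns grow to the right and rows downward; lengths in m; the calibration is good to about 2 mm. A picture is of the moment at which its call begins. calibration takes no time and is no camera call.
- ticket.finish_job(): hands the job in; it is judged then, once.
The state is a dict: "time": time; "q": joint angles; "joint_vel": joint speeds; "joint_torque": joint torques, N m; "tool_pos": TCP position; "tcp_rot": TCP orientation; "wrist_force": force on the tool from outside, world axes, zero at the start; "torque": the same for the moment, N m; "width": opening from 0.0 (shut) to 1.0 (fully open); "grip_force": force on a finger pad.
Only numpy, scipy, OpenCV 4.12 (cv2) and the standard library are available. Lean on these libraries where they do the work, as an engineer would, in place of code of your own. Each camera call takes 0.05 s, during which the arm holds its last target. There are 200 camera calls.

## Working session

There is one attempt and no reset: what is moved stays moved. The work goes in short steps, Python scripts to look and compute and a tool call to move; the robot and the scene stay as the last step left them, time stands still between calls to the robot, and variables do not carry over. Pictures are saved under pics/ and viewed, at most 10 in all, crops included, and the job is handed in when it is done.

Besides the shell and the picture viewer there is one more tool, called after "Call:" as name(argument=value, ...) on one line, values as JSON. jog_arm: Moves the arm, as the interface text tells. Its arguments: {"type":"object","properties":{"turn":{"type":"array","items":{"type":"array","items":{"type":"number"}}},"delta_pos":{"type":"array","items":{"type":"array","items":{"type":"number"}}},"gripper":{"type":"array","items":{"type":"number"}},"grip_force":{"type":"number"}},"required":["turn","delta_pos","gripper"]}

```bash
mkdir -p pics
python3 - <<'E'
from workcell import read_state, vision
import cv2,numpy as np
for n in("scene","top"):
    im=vision.read_camera(n); cv2.imwrite(f"pics/{n}0.png",im[:,:,::-1]); c=vision.calibration(n); print(n,c)
print(read_state())
E
```

```text
scene {'vfov': 45.21104524564642, 'cx': 317.0472029420719, 'cy': 237.46398462700216, 'R': array([[-0.81967831, -0.57269591, -0.01211846],
       [-0.3457365 ,  0.51148598, -0.78666916],
       [ 0.45672063, -0.64062585, -0.61725585]]), 't': array([0.4787983 , 0.24544764, 0.97992372])}
top {'vfov': 44.01170342718139, 'cx': 330.30446485487295, 'cy': 235.9777152513907, 'R': array([[-0.00843245, -0.9998222 , -0.01686614],
       [-0.99362731,  0.0102737 , -0.11224624],
       [ 0.11239956,  0.01581214, -0.99353727]]), 't': array([0.0812716 , 0.54229048, 1.22084897])}
{'time': 0.1, 'q': array([-1.37086956e+00,  2.64720070e-01,  1.60523797e+00,  1.54786385e-05,
        1.27369141e+00, -3.69128235e-02]), 'joint_vel': array([-0.00053926, -0.00191683, -0.00163617,  0.00036111, -0.00010044,
       -0.00137326]), 'joint_torque': array([ 4.40806771e-04, -5.16706610e+01, -3.68590164e+01, -5.36442417e-05,
        6.31798306e-03,  1.31250420e-05]), 'tool_pos': array([ 0.15824059, -0.65551397,  0.23005775]), 'tcp_rot': array([-3.11755474e+00, -3.70908441e-01,  2.39721573e-04]), 'wrist_force': array([-0.40067632, -0.41328611, -0.48550961]), 'torque': array([ 0.01060698,  0.05874378, -0.00470483]), 'grip_force': 0.0, 'width': 1.0007598504175983}
```

View pics/scene0.png

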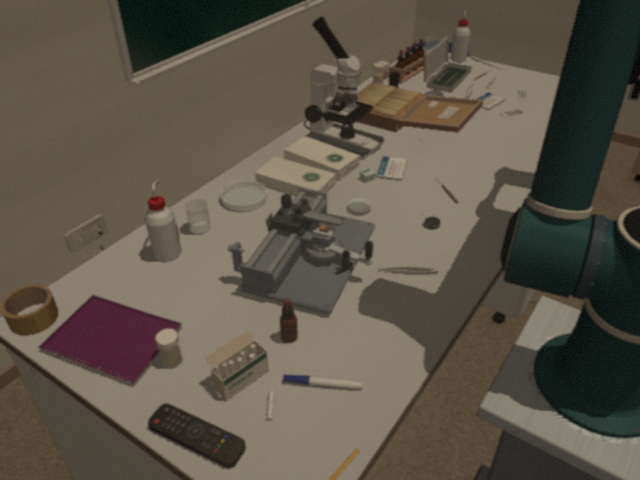

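View pics/top0.png

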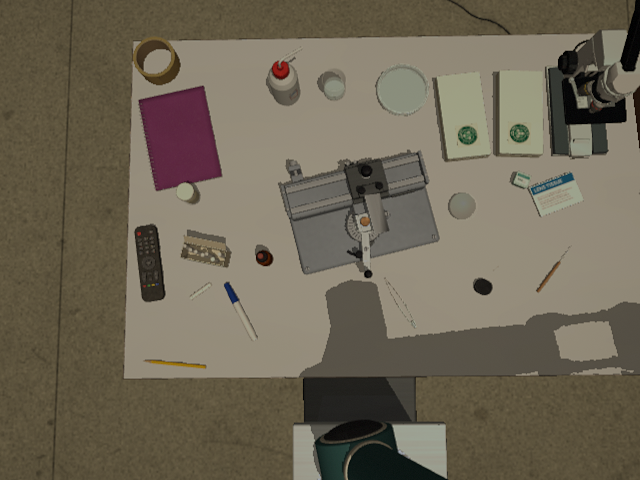

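The top picture shows the microtome at about pixels (280–440, 150–272). The knob is near (366,170), the lever handle near (368,273), the tweezers near (400,303) and the bottle near (264,257). I'll enlarge both views.

Run:
```python
import cv2
a=cv2.imread("pics/top0.png")[140:290,265:465]; cv2.imwrite("pics/tc.png",cv2.convertScaleAbs(cv2.resize(a,(800,600),interpolation=cv2.INTER_CUBIC),alpha=1.5))
b=cv2.imread("pics/scene0.png")[180:315,220:400]; cv2.imwrite("pics/sc.png",cv2.convertScaleAbs(cv2.resize(b,(800,600),interpolation=cv2.INTER_CUBIC),alpha=1.6))
```

```text
(no output)
```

View pics/tc.png

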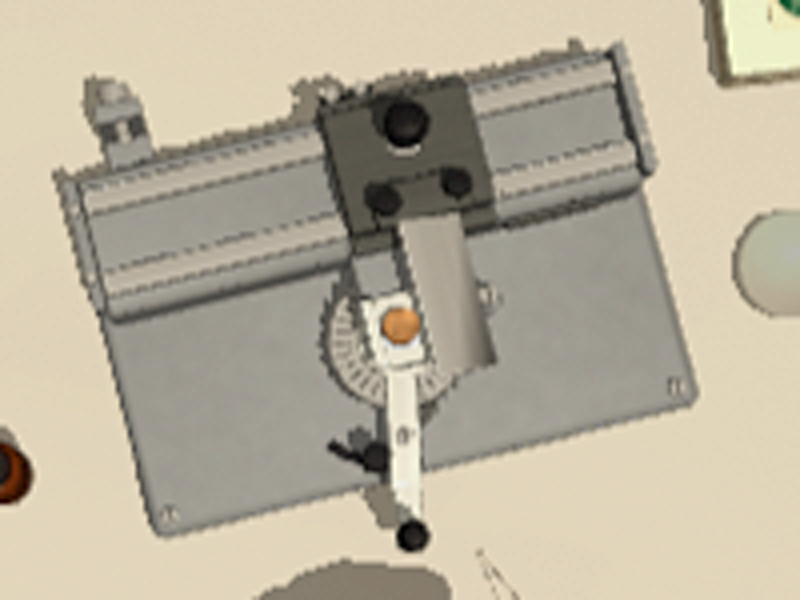

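View pics/sc.png

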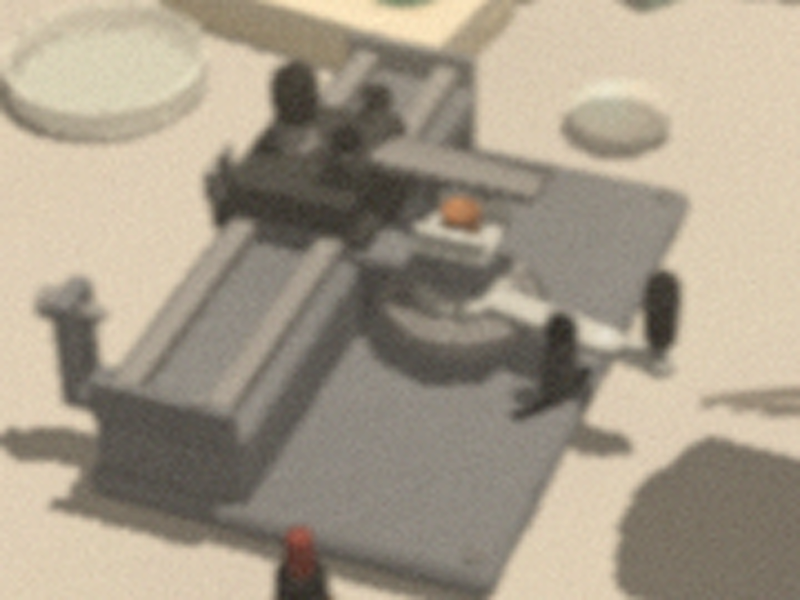

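Top crop: knob (406,122), screw heads (382,198) and (457,182), plug (400,325), handle top (412,535), base front corners (155,535) and (697,400), knife front-right corner (497,365). The scene crop shows the same things, plus a black post just left of the lever. Next I'll fit the pose.

```bash
cat > fit.py <<'E'
import numpy as np
from workcell import vision
from scipy.optimize import least_squares
C={n:vision.calibration(n) for n in("scene","top")}
def proj(n,X):
    c=C[n];f=240/np.tan(np.radians(c["vfov"])/2);p=c["R"]@X+c["t"];return np.array([c["cx"]+f*p[0]/p[2],c["cy"]+f*p[1]/p[2]])
def world(p,X):
    x,y,a=p[:3];c,s=np.cos(a),np.sin(a);return np.array([x+c*X[0]-s*X[1],y+s*X[0]+c*X[1],X[2]])
T=lambda u,v:("top",np.array([u/4-.375+265,v/4-.375+140]))
S=lambda u,v:("scene",np.array([u/4.444-.39+220,v/4.444-.39+180]))
def pts(p):
    k=p[3]-.07;L=p[4]
    knob=(.058,k,.134);h=(-.035+.105*np.cos(L),.105*np.sin(L),.100)
    hm=(h[0],h[1],.082)
    return [(T(406,122),knob),(T(382,198),(.024,k+.018,.121)),(T(457,182),(.024,k-.018,.121)),(T(400,325),(-.035,0,.100)),
     (T(412,535),h),(T(155,535),(-.0975,.15,.022)),(T(699,402),(-.0975,-.15,.022)),(T(497,365),(-.066,k-.0155,.107)),
     (S(297,92),(.058,k,.122)),(S(461,212),(-.035,0,.1)),(S(661,311),hm),(S(690,197),(-.0975,-.15,.022)),(T(125,130),(.103,.112,.093))]
def res(p): return np.concatenate([proj(o[0],world(p,X))-o[1] for o,X in pts(p)])
if __name__=="__main__":
    r=least_squares(res,[.55,0,.2,.07,2.9],loss="soft_l1");p=r.x;np.save("p.npy",p)
    print(p,np.degrees(p[4]));print(res(p).reshape(-1,2).round(1).tolist())
    for n,X in dict(knob=(.058,p[3]-.07,.122),axis=(-.035,0,.05),grip=(-.035+.105*np.cos(p[4]),.105*np.sin(p[4]),.082),knifeF=(-.066,p[3]-.07,.1),bracket=(.103,.112,.093)).items(): print(n,world(p,X).round(4))
E
python3 fit.py
```

```text
[0.59715568 0.01368248 0.23329232 0.04532647 2.94198001] 168.5630378980514
[[0.1, 0.5], [1.2, 1.6], [0.2, 1.2], [0.4, 0.9], [-0.0, 1.0], [-1.5, -1.1], [0.1, -1.9], [-0.2, 0.6], [-0.4, 0.3], [0.0, -2.2], [-0.1, -0.2], [-2.0, -2.6], [-1.2, -2.0]]
knob [0.6593 0.0031 0.122 ]
axis [0.5631 0.0056 0.05  ]
grip [0.4582 0.0021 0.082 ]
knifeF [ 0.5386 -0.0256  0.1   ]
bracket [0.6715 0.1465 0.093 ]
```

Fit residuals are about 2 px or less. Yaw is 0.233 and the carriage is at about 0.045. The tool x axis already lies along the machine x axis. I'll approach above the knob.

Call:
jog_arm(turn=[[0,0,0],[0,0,0],[0,0,0],[0,0,0],[0,0,0],[0,0,0],[0,0,0],[0,0,0],[0,0,0],[0,0,0],[0,0,0],[0,0,0],[0,0,0],[0,0,0],[0,0,0],[0,0,0],[0,0,0],[0,0,0],[0,0,0],[0,0,0]], delta_pos=[[0.02,-0.016,0],[0.027,-0.022,0],[0.027,-0.022,0],[0.027,-0.022,0],[0.027,-0.022,0],[0.027,-0.022,0],[0.027,-0.022,0],[0.027,-0.022,0],[0.027,-0.022,0],[0.027,-0.022,0],[0.027,-0.022,0],[0.027,-0.022,0],[0.027,-0.022,0],[0.027,-0.022,0],[0.027,-0.022,0],[0.027,-0.022,0],[0.027,-0.022,0],[0.027,-0.022,0],[0.027,-0.022,0],[0.02,-0.016,0]], gripper=[0.06,0.06,0.06,0.06,0.06,0.06,0.06,0.06,0.06,0.06,0.06,0.06,0.06,0.06,0.06,0.06,0.06,0.06,0.06,0.06], grip_force=20)

```text
time: 1.77
tool_pos: [0.5702, -0.1142, 0.2308]
tcp_rot: [-3.119, -0.373, 0.0]
wrist_force: [0.8, 0.5, 0.2]
width: 0.703
grip_force: 0.0
```

```bash
cat > st.py <<'E'
import numpy as np
from workcell import read_state
from scipy.spatial.transform import Rotation as R
s=read_state();p=np.load("p.npy");Rm=R.from_euler("z",p[2]);Rt=R.from_rotvec(s["tcp_rot"])
tm=Rm.inv().apply(s["tool_pos"]-[p[0],p[1],0])
print("t",round(s["time"],2),"tcp_machine mm",(tm*1e3).round(1),"toolx yaw rel",round(np.arctan2(*Rt.as_matrix()[1::-1,0])-p[2],4),"toolz",Rt.as_matrix()[:,2].round(3))
print("F machine",Rm.inv().apply(s["wrist_force"]).round(2),"w",round(s["width"]*85.4,1),"g",round(s["grip_force"],1),"q",s["q"].round(2))
L=p[4]; print("knob",1e3*np.array([.058,p[3]-.07]),"grip",(1e3*np.array([-.035+.105*np.cos(L),.105*np.sin(L)])).round(1))
E
python3 st.py
```

```text
t 1.77 tcp_machine mm [ -55.7 -118.2  230.8] toolx yaw rel 0.0047 toolz [-0.     0.001 -1.   ]
F machine [0.87 0.29 0.25] w 60.0 g 0.0 q [-0.24  0.09  1.81  0.    1.24  1.09]
knob [ 58.         -24.67352596] grip [-137.9   20.8]
```

Call:
jog_arm(turn=[[0,0,0],[0,0,0],[0,0,0],[0,0,0],[0,0,0],[0,0,0],[0,0,0],[0,0,0],[0,0,0],[0,0,0],[0,0,0],[0,0,0],[0,0,0],[0,0,0],[0,0,0]], delta_pos=[[0.019,-0.0156,0],[0.019,-0.0156,0],[0.019,-0.0156,0],[0.019,-0.0156,0],[0.019,-0.0156,0],[0.0187,-0.0155,0],[0,0,0.015],[0,0,0.015],[0,0,0.015],[0,0,0.015],[0,0,0.015],[0,0,0.015],[0,0,0.015],[0,0,0.014],[0,0,0]], gripper=[0.06,0.06,0.06,0.06,0.06,0.06,0.06,0.06,0.06,0.06,0.06,0.06,0.06,0.06,0.06])

```text
time: 3.02
tool_pos: [0.6549, 0.001, 0.1079]
tcp_rot: [-3.119, -0.371, 0.011]
wrist_force: [-0.7, -0.3, -1.2]
width: 0.704
grip_force: 0.0
```

```bash
python3 st.py
python3 - <<'E'
from workcell import vision
import cv2
a=vision.read_camera("top")[120:270,265:465,::-1]; b=vision.read_camera("scene")[170:320,220:420,::-1]
cv2.imwrite("pics/c2.png",cv2.convertScaleAbs(cv2.resize(cv2.hconcat([a,b]),(800,300),interpolation=cv2.INTER_CUBIC),alpha=1.6))
E
```

```text
t 3.02 tcp_machine mm [ 53.2 -25.7 107.9] toolx yaw rel 0.0036 toolz [-0.007  0.    -1.   ]
F machine [-0.74 -0.18 -1.23] w 60.2 g 0.0 q [-0.04  0.33  1.76 -0.    1.06  1.3 ]
knob [ 58.         -24.67352596] grip [-137.9   20.8]
```

View pics/c2.png

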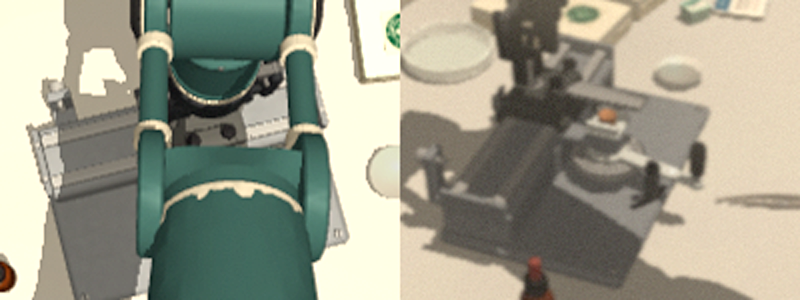

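The scene half shows the fingers straddling the knob at about (525,60), clear of the knife. I'll close on it.

Call:
jog_arm(turn=[[0,0,0],[0,0,0],[0,0,0],[0,0,0],[0,0,0],[0,0,0],[0,0,0],[0,0,0],[0,0,0]], delta_pos=[[0.004,0,-0.002],[0,0,0],[0,0,0],[0,0,0],[0,0,0],[0,0,0],[0,0,0],[0,0,0],[0,0,0]], gripper=[0.05,0.04,0.03,0.02,0.015,0.015,0.015,0.015,0.015])

```text
time: 3.87
tool_pos: [0.6629, 0.0019, 0.1159]
tcp_rot: [3.119, 0.371, 0.004]
wrist_force: [0.7, 0.5, 5.3]
width: 0.256
grip_force: 20.6
```

```bash
python3 st.py
```

```text
t 3.87 tcp_machine mm [ 61.2 -26.7 115.9] toolx yaw rel 0.0035 toolz [ 0.003  0.    -1.   ]
F machine [0.82 0.28 5.26] w 21.9 g 20.6 q [-0.03  0.33  1.74  0.    1.07  1.3 ]
knob [ 58.         -24.67352596] grip [-137.9   20.8]
```

Call:
jog_arm(turn=[[0,0,0],[0,0,0],[0,0,0],[0,0,0],[0,0,0],[0,0,0],[0,0,0],[0,0,0],[0,0,0],[0,0,0],[0,0,0],[0,0,0],[0,0,0],[0,0,0],[0,0,0],[0,0,0],[0,0,0],[0,0,0],[0,0,0]], delta_pos=[[0,-0.004,0],[0,-0.006,0],[0,-0.006,0],[0,-0.006,0],[0,-0.006,0],[0,-0.006,0],[0,-0.006,0],[0,-0.006,0],[0,-0.006,0],[0,-0.006,0],[0,-0.006,0],[0,-0.006,0],[0,-0.006,0],[0,-0.006,0],[0,-0.006,0],[0,-0.006,0],[0,-0.006,0],[0,-0.004,0],[0,0,0]], gripper=[0.015,0.015,0.015,0.015,0.015,0.015,0.015,0.015,0.015,0.015,0.015,0.015,0.015,0.015,0.015,0.015,0.015,0.015,0.015])

```text
time: 5.45
tool_pos: [0.6383, 0.1035, 0.1158]
tcp_rot: [3.119, 0.372, 0.004]
wrist_force: [0.4, 0.9, 5.5]
width: 0.257
grip_force: 20.7
```

```bash
python3 st.py
```

```text
t 5.45 tcp_machine mm [ 60.8  77.8 115.8] toolx yaw rel 0.004 toolz [ 0.003  0.    -1.   ]
F machine [0.64 0.78 5.5 ] w 21.9 g 20.7 q [ 0.12  0.3   1.78 -0.    1.06  1.46]
knob [ 58.         -24.67352596] grip [-137.9   20.8]
```

Call:
jog_arm(turn=[[0,0,0],[0,0,0],[0,0,0]], delta_pos=[[0,-0.002,0],[0,-0.002,0],[0,0,0]], gripper=[0.015,0.015,0.015])

```text
time: 5.7
tool_pos: [0.6381, 0.1045, 0.1159]
tcp_rot: [3.115, 0.372, 0.005]
wrist_force: [2.1, -8.0, 5.6]
width: 0.259
grip_force: 20.7
```

Call:
jog_arm(turn=[[0,0,0],[0,0,0],[0,0,0]], delta_pos=[[0,-0.002,0],[0,-0.002,0],[0,0,0]], gripper=[0.015,0.015,0.015])

```text
time: 5.95
tool_pos: [0.6369, 0.1094, 0.1159]
tcp_rot: [3.118, 0.37, 0.005]
wrist_force: [-0.5, -0.0, 5.6]
width: 0.258
grip_force: 20.7
```

Call:
jog_arm(turn=[[0,0,0],[0,0,0]], delta_pos=[[0,-0.002,0],[0,0,0]], gripper=[0.015,0.015])

```text
time: 6.12
tool_pos: [0.6362, 0.1124, 0.1159]
tcp_rot: [3.119, 0.37, 0.004]
wrist_force: [-0.3, 0.9, 5.6]
width: 0.258
grip_force: 20.7
```

```bash
python3 st.py
```

```text
t 6.12 tcp_machine mm [ 60.8  87.  115.9] toolx yaw rel 0.0031 toolz [ 0.003  0.    -1.   ]
F machine [-0.13  0.91  5.65] w 22.0 g 20.7 q [ 0.14  0.3   1.78 -0.    1.06  1.47]
knob [ 58.         -24.67352596] grip [-137.9   20.8]
```

Call:
jog_arm(turn=[[0,0,0],[0,0,0]], delta_pos=[[0,-0.0015,0],[0,0,0]], gripper=[0.015,0.015])

```text
time: 6.28
tool_pos: [0.6358, 0.1138, 0.1158]
tcp_rot: [3.119, 0.371, 0.004]
wrist_force: [-0.6, -0.5, 5.6]
width: 0.259
grip_force: 20.7
```

Call:
jog_arm(turn=[[0,0,0],[0,0,0]], delta_pos=[[0,-0.0015,0],[0,0,0]], gripper=[0.015,0.015])

```text
time: 6.45
tool_pos: [0.6354, 0.1153, 0.1158]
tcp_rot: [3.119, 0.371, 0.004]
wrist_force: [0.6, -1.3, 5.7]
width: 0.261
grip_force: 20.7
```

```bash
python3 st.py
```

```text
t 6.45 tcp_machine mm [ 60.7  90.  115.8] toolx yaw rel 0.0036 toolz [ 0.003 -0.    -1.   ]
F machine [ 0.3  -1.43  5.65] w 22.3 g 20.7 q [ 0.14  0.3   1.78 -0.    1.06  1.48]
knob [ 58.         -24.67352596] grip [-137.9   20.8]
```

Call:
jog_arm(turn=[[0,0,0],[0,0,0]], delta_pos=[[0,-0.0015,0],[0,0,0]], gripper=[0.015,0.015])

```text
time: 6.62
tool_pos: [0.6351, 0.1168, 0.1159]
tcp_rot: [3.119, 0.371, 0.004]
wrist_force: [-0.2, -0.3, 5.6]
width: 0.262
grip_force: 20.7
```

Call:
jog_arm(turn=[[0,0,0],[0,0,0]], delta_pos=[[0,-0.001,0],[0,0,0]], gripper=[0.015,0.015])

```text
time: 6.78
tool_pos: [0.6349, 0.1176, 0.1158]
tcp_rot: [3.119, 0.371, 0.004]
wrist_force: [-0.3, -0.5, 6.1]
width: 0.26
grip_force: 20.7
```

```bash
python3 st.py
```

```text
t 6.78 tcp_machine mm [ 60.7  92.4 115.8] toolx yaw rel 0.0037 toolz [ 0.003 -0.    -1.   ]
F machine [-0.45 -0.4   6.09] w 22.2 g 20.7 q [ 0.15  0.3   1.78 -0.    1.06  1.48]
knob [ 58.         -24.67352596] grip [-137.9   20.8]
```

Call:
jog_arm(turn=[[0,0,0],[0,0,0]], delta_pos=[[0,-0.0015,0],[0,0,0]], gripper=[0.015,0.015])

```text
time: 6.95
tool_pos: [0.6348, 0.1178, 0.1158]
tcp_rot: [3.116, 0.372, 0.005]
wrist_force: [0.6, -5.8, 6.1]
width: 0.258
grip_force: 20.7
```

Call:
jog_arm(turn=[[0,0,0],[0,0,0]], delta_pos=[[0,-0.0015,0],[0,0,0]], gripper=[0.015,0.015])

```text
time: 7.12
tool_pos: [0.6348, 0.1178, 0.1158]
tcp_rot: [3.114, 0.372, 0.005]
wrist_force: [1.7, -9.9, 5.8]
width: 0.257
grip_force: 20.8
```

```bash
python3 st.py;  python3 - <<'E'
from workcell import vision
import cv2
b=vision.read_camera("scene")[170:320,220:420,::-1]
cv2.imwrite("pics/c3.png",cv2.convertScaleAbs(cv2.resize(b,(800,600),interpolation=cv2.INTER_CUBIC),alpha=1.6))
E
```

```text
t 7.12 tcp_machine mm [ 60.7  92.6 115.8] toolx yaw rel 0.0043 toolz [ 0.004 -0.005 -1.   ]
F machine [ -0.66 -10.02   5.81] w 22.0 g 20.8 q [ 0.15  0.3   1.78 -0.01  1.06  1.48]
knob [ 58.         -24.67352596] grip [-137.9   20.8]
```

View pics/c3.png

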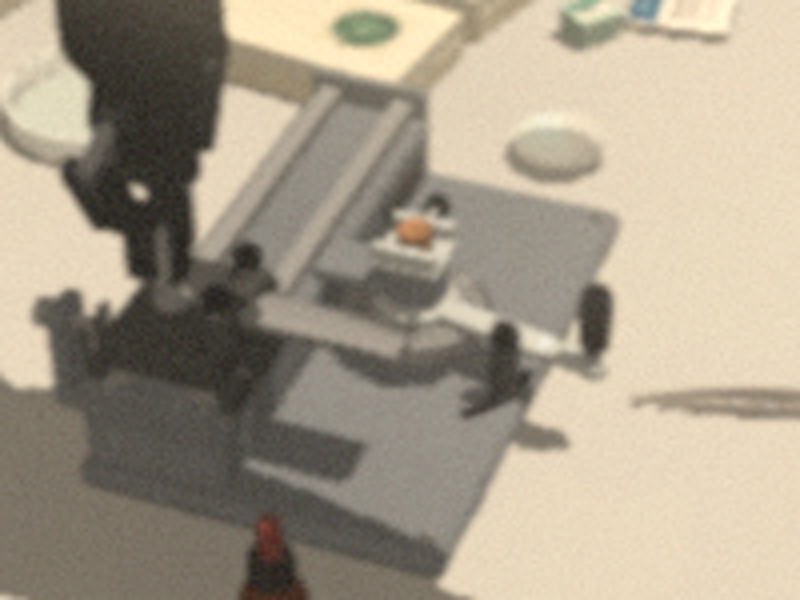

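The carriage has reached the end stop at TCP y 92.6, which matches joint value 0.1625. In the picture it sits beside the bracket at about (90,340). I'll ease back into the catch centre and release.

Call:
jog_arm(turn=[[0,0,0],[0,0,0],[0,0,0]], delta_pos=[[0,0.0025,0],[0,0.0015,0],[0,0,0]], gripper=[0.015,0.015,0.015])

```text
time: 7.42
tool_pos: [0.6351, 0.1167, 0.1158]
tcp_rot: [3.12, 0.371, 0.004]
wrist_force: [0.2, 0.0, 5.9]
width: 0.255
grip_force: 20.7
```

```bash
python3 st.py
```

```text
t 7.42 tcp_machine mm [ 60.7  91.5 115.8] toolx yaw rel 0.0032 toolz [ 0.003  0.    -1.   ]
F machine [0.21 0.   5.92] w 21.7 g 20.7 q [ 0.14  0.3   1.78 -0.    1.06  1.48]
knob [ 58.         -24.67352596] grip [-137.9   20.8]
```

Call:
jog_arm(turn=[[0,0,0],[0,0,0],[0,0,0],[0,0,0],[0,0,0],[0,0,0],[0,0,0],[0,0,0],[0,0,0],[0,0,0],[0,0,0],[0,0,0]], delta_pos=[[0,0,0],[0,0,0],[0,0,0],[0,0,0],[0,0,-0.005],[0,0,-0.01],[0,0,-0.02],[0,0,-0.02],[0,0,-0.02],[0,0,-0.02],[0,0,-0.02],[0,0,0]], gripper=[0.03,0.04,0.05,0.05,0.05,0.05,0.05,0.05,0.05,0.05,0.05,0.05])

```text
time: 8.42
tool_pos: [0.637, 0.1175, 0.2362]
tcp_rot: [-3.119, -0.371, -0.016]
wrist_force: [0.7, -0.0, 1.4]
width: 0.586
grip_force: 0.0
```

```bash
python3 st.py
```

```text
t 8.42 tcp_machine mm [ 62.8  91.8 236.2] toolx yaw rel 0.0036 toolz [ 0.01   0.001 -1.   ]
F machine [ 0.68 -0.18  1.42] w 50.1 g 0.0 q [0.14 0.2  1.67 0.   1.26 1.48]
knob [ 58.         -24.67352596] grip [-137.9   20.8]
```

The carriage is parked. Now I'll go above the lever handle and align the tool with the lever.

Call:
jog_arm(turn=[[0,0,0],[0,0,0],[0,0,0],[0,0,0],[0,0,0],[0,0,0],[0,0,0],[0,0,0],[0,0,0],[0,0,0],[0,0,0.07],[0,0,0.07],[0,0,0.0635],[0,0,0],[0,0,0]], delta_pos=[[-0.0201,0.007,0],[-0.0201,0.007,0],[-0.0201,0.007,0],[-0.0201,0.007,0],[-0.0201,0.007,0],[-0.0201,0.007,0],[-0.0201,0.007,0],[-0.0201,0.007,0],[-0.0201,0.007,0],[-0.0201,0.007,0],[0,0,0.02],[0,0,0.02],[0,0,0.02],[0,0,0],[0,0,0]], gripper=[0.05,0.05,0.05,0.05,0.05,0.05,0.05,0.05,0.05,0.05,0.05,0.05,0.05,0.05,0.05])

```text
time: 9.67
tool_pos: [0.4538, 0.0018, 0.1684]
tcp_rot: [-3.141, -0.055, 0.005]
wrist_force: [0.2, 0.2, -0.5]
width: 0.584
grip_force: 0.0
```

```bash
python3 st.py;  python3 - <<'E'
from workcell import vision
import cv2
b=vision.read_camera("scene")[150:330,220:460,::-1]
cv2.imwrite("pics/c4.png",cv2.convertScaleAbs(cv2.resize(b,(800,600),interpolation=cv2.INTER_CUBIC),alpha=1.6))
E
```

```text
t 9.67 tcp_machine mm [-142.3   21.6  168.4] toolx yaw rel -0.1983 toolz [-0.003  0.    -1.   ]
F machine [ 0.2   0.16 -0.52] w 49.9 g 0.0 q [-0.05 -0.11  2.13  0.    1.13  1.48]
knob [ 58.         -24.67352596] grip [-137.9   20.8]
```

View pics/c4.png

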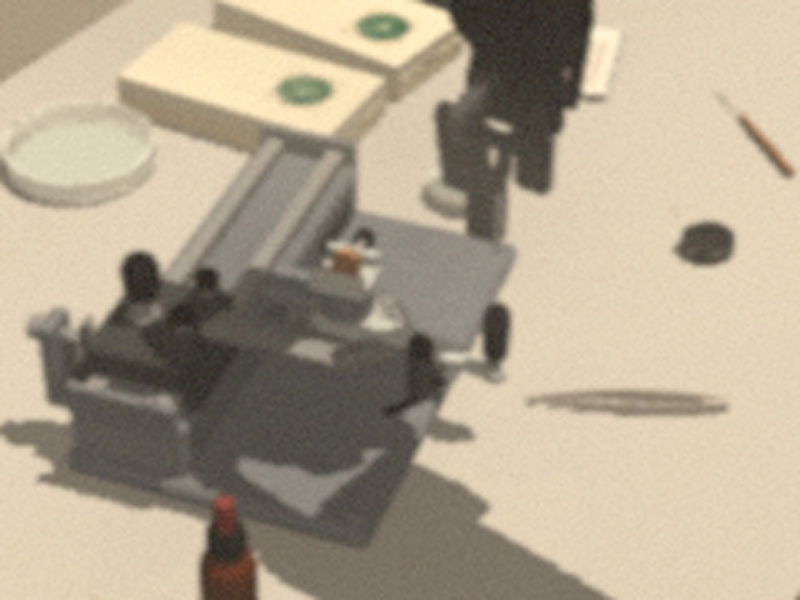

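The gripper is above the handle (495,335), and the post at (422,370) is well clear. I'll descend and close.

Call:
jog_arm(turn=[[0,0,0],[0,0,0],[0,0,0],[0,0,0],[0,0,0],[0,0,0],[0,0,0],[0,0,0],[0,0,0],[0,0,0]], delta_pos=[[0.0043,0,0.01],[0,0,0.015],[0,0,0.015],[0,0,0.015],[0,0,0.015],[0,0,0.015],[0,0,0.01],[0,0,0.004],[0,0,0],[0,0,0]], gripper=[0.05,0.05,0.05,0.05,0.05,0.05,0.05,0.05,0.05,0.05])

```text
time: 10.55
tool_pos: [0.46, 0.0019, 0.0708]
tcp_rot: [3.141, 0.053, 0.001]
wrist_force: [0.5, -0.0, 0.5]
width: 0.583
grip_force: 0.0
```

```bash
python3 st.py
```

```text
t 10.55 tcp_machine mm [-136.1   20.3   70.8] toolx yaw rel -0.1996 toolz [ 0.001 -0.    -1.   ]
F machine [ 0.53 -0.14  0.48] w 49.8 g 0.0 q [-0.05  0.02  2.2  -0.    0.92  1.49]
knob [ 58.         -24.67352596] grip [-137.9   20.8]
```

Call:
jog_arm(turn=[[0,0,0],[0,0,0],[0,0,0],[0,0,0],[0,0,0],[0,0,0],[0,0,0],[0,0,0],[0,0,0]], delta_pos=[[0,0,0],[0,0,0],[0,0,0],[0,0,0],[0,0,0],[0,0,0],[0,0,0],[0,0,0],[0,0,0]], gripper=[0.04,0.03,0.022,0.016,0.01,0.01,0.01,0.01,0.01], grip_force=25)

```text
time: 11.3
tool_pos: [0.4599, 0.0014, 0.071]
tcp_rot: [3.14, 0.053, 0.002]
wrist_force: [-0.9, -3.5, 7.2]
width: 0.18
grip_force: 24.6
```

```bash
cat >> st.py <<'E'
d=tm[:2]-[-.035,0]; ang=np.arctan2(d[1],d[0])%(2*np.pi)
print("radius",(np.hypot(*d)*1e3).round(1),"angle",ang.round(4),"= start+",(ang-p[4]).round(4),"F tool",Rt.inv().apply(s["wrist_force"]).round(2))
E
python3 st.py
```

```text
t 11.3 tcp_machine mm [-136.4   19.8   71. ] toolx yaw rel -0.1998 toolz [ 0.001 -0.001 -1.   ]
F machine [-1.73 -3.22  7.23] w 15.4 g 24.6 q [-0.05  0.02  2.2  -0.    0.92  1.49]
knob [ 58.         -24.67352596] grip [-137.9   20.8]
radius 103.3 angle 2.9485 = start+ 0.0066 F tool [-1.05  3.51 -7.23]
```

Gripped (15.4 mm). Now I'll advance in tenth-click steps and feel the ratchet.

Call:
jog_arm(turn=[[0,0,-0.02],[0,0,0]], delta_pos=[[0,0.0021,0],[0,0,0]], gripper=[0.01,0.01])

```text
time: 11.47
tool_pos: [0.4599, 0.0001, 0.071]
tcp_rot: [-3.14, -0.084, -0.002]
wrist_force: [-0.6, 1.6, 5.5]
width: 0.182
grip_force: 24.6
```

Call:
jog_arm(turn=[[0,0,-0.02],[0,0,0]], delta_pos=[[0,0.0021,0],[0,0,0]], gripper=[0.01,0.01])

```text
time: 11.63
tool_pos: [0.46, -0.002, 0.071]
tcp_rot: [-3.139, -0.115, -0.002]
wrist_force: [-1.3, 0.7, 5.9]
width: 0.177
grip_force: 24.6
```

Call:
jog_arm(turn=[[0,0,-0.02],[0,0,0]], delta_pos=[[0,0.0021,0],[0,0,0]], gripper=[0.01,0.01])

```text
time: 11.8
tool_pos: [0.4602, -0.004, 0.071]
tcp_rot: [-3.137, -0.147, -0.002]
wrist_force: [-0.9, 0.7, 4.7]
width: 0.183
grip_force: 24.6
```

Call:
jog_arm(turn=[[0,0,-0.02],[0,0,0]], delta_pos=[[0,0.0021,0],[0,0,0]], gripper=[0.01,0.01])

```text
time: 11.97
tool_pos: [0.4604, -0.0061, 0.071]
tcp_rot: [-3.136, -0.178, -0.002]
wrist_force: [-2.1, 0.7, 5.7]
width: 0.178
grip_force: 24.6
```

Call:
jog_arm(turn=[[0,0,-0.02],[0,0,0]], delta_pos=[[0,0.0021,0],[0,0,0]], gripper=[0.01,0.01])

```text
time: 12.13
tool_pos: [0.4607, -0.0082, 0.071]
tcp_rot: [-3.134, -0.209, -0.002]
wrist_force: [-1.6, 0.4, 6.2]
width: 0.188
grip_force: 24.6
```

```bash
python3 st.py
```

```text
t 12.13 tcp_machine mm [-137.9   10.3   71. ] toolx yaw rel -0.1 toolz [ 0.001  0.001 -1.   ]
F machine [-1.46  0.75  6.15] w 16.0 g 24.6 q [-0.07  0.02  2.2   0.    0.92  1.36]
knob [ 58.         -24.67352596] grip [-137.9   20.8]
radius 103.4 angle 3.042 = start+ 0.1 F tool [-1.52 -0.6  -6.15]
```

Call:
jog_arm(turn=[[0,0,-0.02],[0,0,0]], delta_pos=[[0,0.0021,0],[0,0,0]], gripper=[0.01,0.01])

```text
time: 12.3
tool_pos: [0.4609, -0.0102, 0.071]
tcp_rot: [-3.131, -0.24, -0.002]
wrist_force: [-1.5, 1.2, 5.6]
width: 0.184
grip_force: 24.6
```

Call:
jog_arm(turn=[[0,0,-0.02],[0,0,0]], delta_pos=[[0,0.0021,0],[0,0,0]], gripper=[0.01,0.01])

```text
time: 12.47
tool_pos: [0.4613, -0.0122, 0.071]
tcp_rot: [-3.129, -0.272, -0.002]
wrist_force: [-0.7, 1.2, 5.9]
width: 0.18
grip_force: 24.6
```

Call:
jog_arm(turn=[[0,0,-0.02],[0,0,0]], delta_pos=[[0,0.0021,0],[0,0,0]], gripper=[0.01,0.01])

```text
time: 12.63
tool_pos: [0.4616, -0.0142, 0.071]
tcp_rot: [-3.126, -0.303, -0.002]
wrist_force: [-1.6, 0.3, 6.9]
width: 0.183
grip_force: 24.6
```

Call:
jog_arm(turn=[[0,0,-0.02],[0,0,0]], delta_pos=[[0,0.0021,0],[0,0,0]], gripper=[0.01,0.01])

```text
time: 12.8
tool_pos: [0.462, -0.0162, 0.071]
tcp_rot: [-3.122, -0.334, -0.002]
wrist_force: [-0.7, 1.0, 5.6]
width: 0.182
grip_force: 24.7
```

Call:
jog_arm(turn=[[0,0,-0.02],[0,0,0]], delta_pos=[[0,0.0021,0],[0,0,0]], gripper=[0.01,0.01])

```text
time: 12.97
tool_pos: [0.4624, -0.0182, 0.071]
tcp_rot: [-3.119, -0.365, -0.002]
wrist_force: [-1.6, 2.2, 5.3]
width: 0.181
grip_force: 24.7
```

Call:
jog_arm(turn=[[0,0,-0.02],[0,0,0]], delta_pos=[[0,0.0021,0],[0,0,0]], gripper=[0.01,0.01])

```text
time: 13.13
tool_pos: [0.4629, -0.0201, 0.0711]
tcp_rot: [-3.115, -0.396, -0.002]
wrist_force: [-1.7, 2.7, 6.6]
width: 0.183
grip_force: 24.7
```

```bash
python3 st.py
```

```text
t 13.13 tcp_machine mm [-138.4   -1.8   71.1] toolx yaw rel 0.0197 toolz [ 0.001  0.002 -1.   ]
F machine [-1.03  3.03  6.57] w 15.6 g 24.7 q [-0.1   0.03  2.2   0.    0.92  1.22]
knob [ 58.         -24.67352596] grip [-137.9   20.8]
radius 103.4 angle 3.1595 = start+ 0.2175 F tool [-0.96 -3.06 -6.57]
```

The ratchet engages at about angle 3.13. Continuing through the first click.

Call:
jog_arm(turn=[[0,0,-0.02],[0,0,0]], delta_pos=[[0,0.0021,0],[0,0,0]], gripper=[0.01,0.01])

```text
time: 13.3
tool_pos: [0.4634, -0.0221, 0.071]
tcp_rot: [-3.111, -0.427, -0.002]
wrist_force: [-1.2, 2.4, 7.1]
width: 0.182
grip_force: 24.7
```

Call:
jog_arm(turn=[[0,0,-0.02],[0,0,0]], delta_pos=[[0,0.0021,0],[0,0,0]], gripper=[0.01,0.01])

```text
time: 13.47
tool_pos: [0.4639, -0.0239, 0.071]
tcp_rot: [-3.106, -0.458, -0.002]
wrist_force: [-1.8, 2.4, 7.2]
width: 0.184
grip_force: 24.8
```

Call:
jog_arm(turn=[[0,0,-0.02],[0,0,0]], delta_pos=[[0,0.0021,0],[0,0,0]], gripper=[0.01,0.01])

```text
time: 13.63
tool_pos: [0.4645, -0.0258, 0.071]
tcp_rot: [-3.101, -0.489, -0.002]
wrist_force: [-2.3, 3.3, 6.3]
width: 0.185
grip_force: 24.8
```

Call:
jog_arm(turn=[[0,0,-0.02],[0,0,0]], delta_pos=[[0,0.0021,0],[0,0,0]], gripper=[0.01,0.01])

```text
time: 13.8
tool_pos: [0.465, -0.0276, 0.071]
tcp_rot: [-3.096, -0.519, -0.002]
wrist_force: [-1.2, 4.6, 7.3]
width: 0.184
grip_force: 24.8
```

Call:
jog_arm(turn=[[0,0,-0.02],[0,0,0]], delta_pos=[[0,0.0021,0],[0,0,0]], gripper=[0.01,0.01])

```text
time: 13.97
tool_pos: [0.4661, -0.0303, 0.0711]
tcp_rot: [-3.092, -0.552, -0.002]
wrist_force: [-0.8, 0.8, 6.5]
width: 0.183
grip_force: 24.7
```

Call:
jog_arm(turn=[[0,0,-0.02],[0,0,0]], delta_pos=[[0,0.0021,0],[0,0,0]], gripper=[0.01,0.01])

```text
time: 14.13
tool_pos: [0.4669, -0.0324, 0.0711]
tcp_rot: [-3.086, -0.583, -0.003]
wrist_force: [-0.3, 1.1, 6.3]
width: 0.181
grip_force: 24.7
```

Call:
jog_arm(turn=[[0,0,-0.02],[0,0,0]], delta_pos=[[0,0.0021,0],[0,0,0]], gripper=[0.01,0.01])

```text
time: 14.3
tool_pos: [0.4676, -0.0343, 0.071]
tcp_rot: [-3.08, -0.613, -0.003]
wrist_force: [-0.7, 1.5, 6.4]
width: 0.185
grip_force: 24.7
```

Call:
jog_arm(turn=[[0,0,-0.02],[0,0,0]], delta_pos=[[0,0.0021,0],[0,0,0]], gripper=[0.01,0.01])

```text
time: 14.47
tool_pos: [0.4684, -0.0362, 0.071]
tcp_rot: [-3.074, -0.644, -0.002]
wrist_force: [-0.6, 2.5, 5.2]
width: 0.18
grip_force: 24.7
```

Call:
jog_arm(turn=[[0,0,-0.02],[0,0,0]], delta_pos=[[0,0.0021,0],[0,0,0]], gripper=[0.01,0.01])

```text
time: 14.63
tool_pos: [0.4692, -0.038, 0.071]
tcp_rot: [-3.067, -0.675, -0.002]
wrist_force: [-0.7, 2.3, 6.2]
width: 0.182
grip_force: 24.7
```

Call:
jog_arm(turn=[[0,0,-0.02],[0,0,0]], delta_pos=[[0,0.0021,0],[0,0,0]], gripper=[0.01,0.01])

```text
time: 14.8
tool_pos: [0.47, -0.0398, 0.071]
tcp_rot: [-3.06, -0.705, -0.002]
wrist_force: [-1.5, 2.4, 6.6]
width: 0.18
grip_force: 24.7
```

```bash
python3 st.py
```

```text
t 14.8 tcp_machine mm [-136.   -22.6   71. ] toolx yaw rel 0.2197 toolz [ 0.001  0.002 -1.   ]
F machine [-0.93  2.72  6.59] w 15.4 g 24.7 q [-0.14  0.04  2.18  0.    0.92  0.98]
knob [ 58.         -24.67352596] grip [-137.9   20.8]
radius 103.5 angle 3.3618 = start+ 0.4198 F tool [-0.3  -2.86 -6.59]
```

Click 1 was felt at about angle 3.25 (4.6 N, then 0.8 N). Going on to click 2, expected at about 3.46.

Call:
jog_arm(turn=[[0,0,-0.02],[0,0,0]], delta_pos=[[0,0.0021,0],[0,0,0]], gripper=[0.01,0.01])

```text
time: 14.97
tool_pos: [0.4709, -0.0416, 0.071]
tcp_rot: [-3.052, -0.736, -0.002]
wrist_force: [-1.6, 2.7, 5.4]
width: 0.18
grip_force: 24.7
```

Call:
jog_arm(turn=[[0,0,-0.02],[0,0,0]], delta_pos=[[0,0.0021,0],[0,0,0]], gripper=[0.01,0.01])

```text
time: 15.13
tool_pos: [0.4718, -0.0434, 0.071]
tcp_rot: [-3.045, -0.766, -0.002]
wrist_force: [-1.1, 3.5, 6.9]
width: 0.186
grip_force: 24.7
```

Call:
jog_arm(turn=[[0,0,-0.02],[0,0,0]], delta_pos=[[0,0.0021,0],[0,0,0]], gripper=[0.01,0.01])

```text
time: 15.3
tool_pos: [0.4727, -0.045, 0.071]
tcp_rot: [-3.037, -0.796, -0.002]
wrist_force: [-0.5, 5.0, 7.6]
width: 0.182
grip_force: 24.8
```

Call:
jog_arm(turn=[[0,0,-0.02],[0,0,0]], delta_pos=[[0,0.0021,0],[0,0,0]], gripper=[0.01,0.01])

```text
time: 15.47
tool_pos: [0.4737, -0.0468, 0.071]
tcp_rot: [-3.028, -0.826, -0.002]
wrist_force: [-1.8, 4.9, 6.4]
width: 0.179
grip_force: 24.8
```

Call:
jog_arm(turn=[[0,0,-0.02],[0,0,0]], delta_pos=[[0,0.0021,0],[0,0,0]], gripper=[0.01,0.01])

```text
time: 15.63
tool_pos: [0.4747, -0.0484, 0.071]
tcp_rot: [-3.02, -0.856, -0.002]
wrist_force: [-1.9, 5.7, 6.3]
width: 0.181
grip_force: 24.9
```

Call:
jog_arm(turn=[[0,0,-0.02],[0,0,0]], delta_pos=[[0,0.0021,0],[0,0,0]], gripper=[0.01,0.01])

```text
time: 15.8
tool_pos: [0.4762, -0.0507, 0.0711]
tcp_rot: [-3.012, -0.888, -0.003]
wrist_force: [-1.6, 2.5, 3.4]
width: 0.181
grip_force: 24.6
```

```bash
python3 st.py
```

```text
t 15.8 tcp_machine mm [-132.6  -34.7   71.1] toolx yaw rel 0.3399 toolz [ 0.001  0.002 -1.   ]
F machine [-0.94  2.78  3.41] w 15.5 g 24.6 q [-0.16  0.06  2.17  0.    0.92  0.84]
knob [ 58.         -24.67352596] grip [-137.9   20.8]
radius 103.6 angle 3.4833 = start+ 0.5413 F tool [ 0.05 -2.94 -3.41]
```

Click 2 was felt at about 3.47–3.48. Moving on to click 3.

Call:
jog_arm(turn=[[0,0,-0.02],[0,0,0]], delta_pos=[[0,0.0021,0],[0,0,0]], gripper=[0.01,0.01])

```text
time: 15.97
tool_pos: [0.4775, -0.0527, 0.071]
tcp_rot: [-3.003, -0.918, -0.003]
wrist_force: [0.2, 2.8, 5.8]
width: 0.182
grip_force: 24.7
```

Call:
jog_arm(turn=[[0,0,-0.02],[0,0,-0.02],[0,0,0]], delta_pos=[[0,0.0021,0],[0,0.0021,0],[0,0,0]], gripper=[0.01,0.01,0.01])

```text
time: 16.22
tool_pos: [0.4798, -0.0561, 0.071]
tcp_rot: [-2.984, -0.977, -0.003]
wrist_force: [-1.5, 2.6, 6.9]
width: 0.18
grip_force: 24.7
```

Call:
jog_arm(turn=[[0,0,-0.02],[0,0,-0.02],[0,0,0]], delta_pos=[[0,0.0021,0],[0,0.0021,0],[0,0,0]], gripper=[0.01,0.01,0.01])

```text
time: 16.47
tool_pos: [0.4822, -0.0592, 0.071]
tcp_rot: [-2.964, -1.036, -0.003]
wrist_force: [-1.0, 3.9, 5.3]
width: 0.185
grip_force: 24.8
```

Call:
jog_arm(turn=[[0,0,-0.02],[0,0,0]], delta_pos=[[0,0.0021,0],[0,0,0]], gripper=[0.01,0.01])

```text
time: 16.63
tool_pos: [0.4834, -0.0607, 0.071]
tcp_rot: [-2.953, -1.066, -0.003]
wrist_force: [-0.7, 3.5, 7.6]
width: 0.182
grip_force: 24.8
```

Call:
jog_arm(turn=[[0,0,-0.02],[0,0,0]], delta_pos=[[0,0.0021,0],[0,0,0]], gripper=[0.01,0.01])

```text
time: 16.8
tool_pos: [0.4847, -0.0623, 0.071]
tcp_rot: [-2.942, -1.095, -0.003]
wrist_force: [-1.0, 4.4, 6.4]
width: 0.181
grip_force: 24.8
```

Call:
jog_arm(turn=[[0,0,-0.02],[0,0,0]], delta_pos=[[0,0.0021,0],[0,0,0]], gripper=[0.01,0.01])

```text
time: 16.97
tool_pos: [0.4859, -0.0637, 0.071]
tcp_rot: [-2.931, -1.124, -0.002]
wrist_force: [-1.1, 5.6, 7.5]
width: 0.182
grip_force: 24.9
```

Call:
jog_arm(turn=[[0,0,-0.02],[0,0,0]], delta_pos=[[0,0.0021,0],[0,0,0]], gripper=[0.01,0.01])

```text
time: 17.13
tool_pos: [0.4873, -0.0652, 0.071]
tcp_rot: [-2.919, -1.154, -0.002]
wrist_force: [-1.9, 5.1, 7.4]
width: 0.184
grip_force: 24.9
```

Call:
jog_arm(turn=[[0,0,-0.02],[0,0,0]], delta_pos=[[0,0.0021,0],[0,0,0]], gripper=[0.01,0.01])

```text
time: 17.3
tool_pos: [0.4886, -0.0666, 0.071]
tcp_rot: [-2.908, -1.182, -0.002]
wrist_force: [-2.9, 5.6, 7.9]
width: 0.181
grip_force: 24.9
```

Call:
jog_arm(turn=[[0,0,-0.02],[0,0,0]], delta_pos=[[0,0.0021,0],[0,0,0]], gripper=[0.01,0.01])

```text
time: 17.47
tool_pos: [0.4905, -0.0685, 0.0711]
tcp_rot: [-2.896, -1.212, -0.003]
wrist_force: [0.5, 3.7, 4.9]
width: 0.18
grip_force: 24.6
```

```bash
python3 st.py
```

```text
t 17.47 tcp_machine mm [-122.7  -55.3   71.1] toolx yaw rel 0.5596 toolz [ 0.001  0.002 -1.   ]
F machine [1.34 3.47 4.94] w 15.4 g 24.6 q [-0.19  0.09  2.13  0.    0.92  0.59]
knob [ 58.         -24.67352596] grip [-137.9   20.8]
radius 103.7 angle 3.7039 = start+ 0.7619 F tool [ 2.99 -2.23 -4.93]
```

Click 3 was felt at about 3.70. Now click 4, in smaller steps near the end.

Call:
jog_arm(turn=[[0,0,-0.02],[0,0,0]], delta_pos=[[0,0.0021,0],[0,0,0]], gripper=[0.01,0.01])

```text
time: 17.63
tool_pos: [0.4923, -0.0702, 0.071]
tcp_rot: [-2.884, -1.242, -0.004]
wrist_force: [-0.2, 3.7, 5.5]
width: 0.177
grip_force: 24.7
```

Call:
jog_arm(turn=[[0,0,-0.02],[0,0,-0.02],[0,0,0]], delta_pos=[[0,0.0021,0],[0,0.0021,0],[0,0,0]], gripper=[0.01,0.01,0.01])

```text
time: 17.88
tool_pos: [0.4953, -0.0729, 0.071]
tcp_rot: [-2.859, -1.299, -0.003]
wrist_force: [-0.5, 3.7, 6.7]
width: 0.183
grip_force: 24.8
```

Call:
jog_arm(turn=[[0,0,-0.02],[0,0,-0.02],[0,0,0]], delta_pos=[[0,0.0021,0],[0,0.0021,0],[0,0,0]], gripper=[0.01,0.01,0.01])

```text
time: 18.13
tool_pos: [0.4983, -0.0755, 0.071]
tcp_rot: [-2.832, -1.355, -0.003]
wrist_force: [-0.7, 3.9, 6.1]
width: 0.18
grip_force: 24.8
```

Call:
jog_arm(turn=[[0,0,-0.02],[0,0,0]], delta_pos=[[0,0.0021,0],[0,0,0]], gripper=[0.01,0.01])

```text
time: 18.3
tool_pos: [0.4997, -0.0766, 0.071]
tcp_rot: [-2.818, -1.383, -0.003]
wrist_force: [-2.4, 4.8, 6.6]
width: 0.182
grip_force: 24.9
```

Call:
jog_arm(turn=[[0,0,-0.02],[0,0,0]], delta_pos=[[0,0.0021,0],[0,0,0]], gripper=[0.01,0.01])

```text
time: 18.47
tool_pos: [0.5012, -0.0778, 0.071]
tcp_rot: [-2.804, -1.411, -0.003]
wrist_force: [-1.4, 5.3, 7.5]
width: 0.181
grip_force: 24.9
```

Call:
jog_arm(turn=[[0,0,-0.02],[0,0,0]], delta_pos=[[0,0.0021,0],[0,0,0]], gripper=[0.01,0.01])

```text
time: 18.63
tool_pos: [0.5027, -0.0789, 0.071]
tcp_rot: [-2.789, -1.439, -0.002]
wrist_force: [-2.6, 5.5, 8.9]
width: 0.185
grip_force: 25.0
```

```bash
python3 st.py
```

```text
t 18.63 tcp_machine mm [-113.3  -68.2   71. ] toolx yaw rel 0.7193 toolz [-0.     0.003 -1.   ]
F machine [-1.28  5.99  8.88] w 15.8 g 25.0 q [-0.21  0.11  2.1   0.    0.93  0.41]
knob [ 58.         -24.67352596] grip [-137.9   20.8]
radius 103.9 angle 3.8579 = start+ 0.9159 F tool [ 3.   -5.37 -8.86]
```

Call:
jog_arm(turn=[[0,0,-0.02],[0,0,0],[0,0,0]], delta_pos=[[0,0.0021,0],[0,0,0],[0,0,0]], gripper=[0.01,0.01,0.01])

```text
time: 18.88
tool_pos: [0.5045, -0.0801, 0.071]
tcp_rot: [-2.775, -1.466, -0.002]
wrist_force: [-1.5, 5.5, 7.2]
width: 0.183
grip_force: 24.9
```

```bash
python3 st.py|tail -1
```

```text
radius 103.8 angle 3.8789 = start+ 0.9369 F tool [ 3.69 -4.39 -7.14]
```

Call:
jog_arm(turn=[[0,0,-0.015],[0,0,0],[0,0,0]], delta_pos=[[0,0.0016,0],[0,0,0],[0,0,0]], gripper=[0.01,0.01,0.01])

```text
time: 19.13
tool_pos: [0.5056, -0.081, 0.071]
tcp_rot: [-2.764, -1.487, -0.002]
wrist_force: [-2.6, 5.8, 7.7]
width: 0.185
grip_force: 25.0
```

```bash
python3 st.py|tail -1
```

```text
radius 103.9 angle 3.8928 = start+ 0.9509 F tool [ 3.43 -5.36 -7.68]
```

Call:
jog_arm(turn=[[0,0,-0.01],[0,0,0],[0,0,0]], delta_pos=[[0,0.001,0],[0,0,0],[0,0,0]], gripper=[0.01,0.01,0.01])

```text
time: 19.38
tool_pos: [0.5073, -0.0819, 0.071]
tcp_rot: [-2.758, -1.502, -0.004]
wrist_force: [-0.1, 4.2, 6.3]
width: 0.18
grip_force: 24.7
```

```bash
python3 st.py|tail -1
```

```text
radius 103.8 angle 3.9112 = start+ 0.9692 F tool [ 3.52 -2.39 -6.29]
```

Click 4 was felt at 3.911: the force fell from 5.4 to 2.4 N and the lever jumped forward. I'll hold, check and hand in.

Call:
jog_arm(turn=[[0,0,-0.005],[0,0,0],[0,0,0],[0,0,0],[0,0,0],[0,0,0]], delta_pos=[[0,0.0005,0],[0,0,0],[0,0,0],[0,0,0],[0,0,0],[0,0,0]], gripper=[0.01,0.01,0.01,0.01,0.01,0.01])

```text
time: 19.88
tool_pos: [0.5077, -0.0822, 0.071]
tcp_rot: [-2.754, -1.509, -0.004]
wrist_force: [-0.4, 4.2, 6.0]
width: 0.186
grip_force: 24.7
```

```bash
python3 st.py
python3 - <<'E'
from workcell import vision
import cv2
b=vision.read_camera("scene")[150:330,220:460,::-1]
cv2.imwrite("pics/c5.png",cv2.convertScaleAbs(cv2.resize(b,(800,600),interpolation=cv2.INTER_CUBIC),alpha=1.6))
E
```

```text
t 19.88 tcp_machine mm [-109.2  -72.6   71. ] toolx yaw rel 0.7689 toolz [ 0.002  0.002 -1.   ]
F machine [0.61 4.17 6.05] w 15.9 g 24.7 q [-0.21  0.12  2.09  0.    0.93  0.36]
knob [ 58.         -24.67352596] grip [-137.9   20.8]
radius 103.8 angle 3.9159 = start+ 0.9739 F tool [ 3.36 -2.57 -6.04]
```

View pics/c5.png

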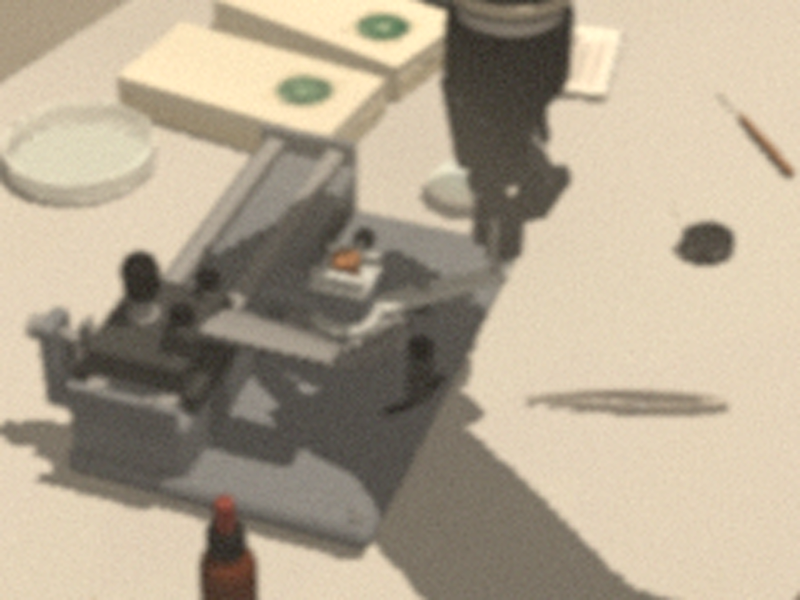

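The picture shows the carriage parked (knob at 140,275), the lever held to the right with the handle in the fingers at (498,250), and the bystanders undisturbed.

```bash
python3 -c "
from workcell import ticket
print(ticket.finish_job())"
```

```text
the job is handed in; nothing more can be done
None
```

I handed the job in with the carriage in its parking catch and the lever held by its handle at the fourth click, counted by feel; the knife was not touched and the bench items look unmoved, but no verdict was returned.

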